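Slide a bottle carrier onto a tilting balance platform and trim it level

TASK

Before the run the loaded orange carrier has to be balanced: slide it, without lifting it, off the steel deck and squarely onto the narrow blue tilting platform, centred across its width, and nudge it along the platform until the platform rests level with nothing touching it (red needle on the green mark). The two bottles are filled very unequally, so the balance point is not the carrier's middle: find it by trying. Keep the bottles standing in their pockets and leave the other things on the bench and deck where they are.

Things in the scene. Friction and masses are not known exactly. Their poses are not given: they have to be found in the camera images.
- stand: Fixed white stand; origin on the bench under the platform's centre. y: sliding direction, deck to platform; x: across. Steel deck: top 62 mm above the bench, x -130 to +130, y -372 to -112 mm, no rim; then a 12 mm gap, then the platform (y -100 to +100). Grey post with a green band beyond the platform's end (y +124 to +132 mm, 60 mm tall).
- platform_top (a point): Centre of the blue platform's top face, 62 mm above the bench when level, moving with the platform. Platform 70 mm wide (x) and 200 mm long (y), 8 mm thick, no rim, narrower than the carrier. x, y parallel to the stand's when level.
- platform (a joint): Platform tilt, rad: 0 level, positive = end away from the deck down; stops at +-0.09. Hinge across its middle (along x), 46 mm above the bench, weak centring spring. Loaded (about 0.5 kg) it settles in about 0.5 s and tilts about 0.007 rad per mm between the hinge and the carrier's centre of mass. A red needle hangs before a green mark on its +x side.
- carrier: Orange block, 96 (its x) by 150 (its y) by 42 mm tall, too wide to grasp; push its upright sides. Origin: centre of its underside. Starts on the deck with its y within 0.3 rad of the stand's y, up to 30 mm to the side. Two square pockets 63 mm wide at y -36.5 and +36.5 mm, floor 4 mm above the underside. 0.2 kg empty.
- bottle_a: White bottle, blue cap, 60 mm wide, 70 mm tall, in either pocket, top 74 mm above the carrier's underside. Origin: centre of its underside. One bottle is nearly full (about 0.2 kg), the other nearly empty (about 0.05 kg), alike to look at. The loaded carrier's centre of mass lies 9 to 17 mm from its middle, towards the fuller bottle.
- bottle_b: The other white bottle, same size and look.
- amber: Bystander: small amber bottle, 44 mm wide, 75 mm tall, standing on the bench beside the platform's far (+x) edge. Origin: centre of its underside.
- beaker: Bystander: glass beaker, 52 mm wide, 65 mm tall, standing on the bench beside the stand on its +x side. Origin: centre of its underside.
- cap: Bystander: loose blue screw cap, 38 mm wide, 12 mm tall, lying on the rear far corner of the deck. Origin: centre of its underside.
- tipbox: Bystander: green box 85 x 120 x 60 mm on the bench to the robot's left. Origin: centre of its underside.
- wash: Bystander: clear bottle with red cap, 64 mm wide, 160 mm tall, on the bench to the robot's left. Origin: centre of its underside.
- timer: Bystander: black timer 60 x 70 x 22 mm on the bench to the robot's right. Origin: centre of its underside.
Not all that is in view belongs to the job. Leave any yellow look-alike of the bottle_a alone.

How it is judged:
At the end, for the whole second after the job is handed in: The carrier rests at peace flat on the platform only (its middle within 34 mm of the platform's middle lengthwise and within 14 mm across, square to within 0.14 rad), the platform stays level to within 0.035 rad, and both bottles stand in their pockets (value of joint platform between -0.035 and 0.035 rad and velocity of joint platform between -0.05 and 0.05 rad/s and x of carrier in the frame of platform_top between -0.014 and 0.014 m and y of carrier in the frame of platform_top between -0.034 and 0.034 m and z of carrier in the frame of platform_top between -0.004 and 0.004 m and angle between the y axis of carrier and the y axis of platform_top, either way round below 0.14 rad and linear speed of carrier below 0.02 m/s and z of each of bottle_a, bottle_b in the frame of carrier below 0.012 m); the robot touches nothing.
It fails at once if the carrier is lifted (its middle more than 30 mm above the deck's height) (height (world z) of carrier above 0.092 m).
It fails at once if a bottle is tipped over (more than 0.5 rad) (angle between any of bottle_a, bottle_b's own z axis and vertical above 0.5 rad).
It fails at once if a bystander is shifted by more than 30 mm (distance of any of amber, beaker, cap, tipbox, wash, timer from where it was at the start of the episode above 0.03 m).
It also fails if it takes over 72 s, if anything falls off the work surface, if the arm or the gripper's body presses on something with over 40 N, if the wrist force passes 120 N, or if a joint passes its speed limit or range.

ROBOT

A 7-joint arm with a two-finger parallel gripper is mounted at the origin on the work surface. World frame = base frame: x ahead of the robot, y to its left, z up, the work surface at z = 0. Lengths are in m, angles in rad, forces in N, time in s.
With the tool pointing down it reaches from about 0.4 to 0.85 m from the base axis. Payload 10.4 kg.
Tool frame: the origin (TCP) lies between the finger pads; the fingertips stand manip.tip_extent ahead of it and the grasp point (between the pads) lies 6 mm ahead of it (manip.tip_extent is the distance from the TCP to the fingertips, in m); z points along the fingers, y is the line along which they close (so a half turn about z gives the same grasp; the last joint's range is limited). The gripper opens to 85 mm and grips with 20 to 120 N. Pads are 22 mm wide; open, the fingers measure 114 mm over their backs; the gripper's body (76 mm by 85 mm) begins 54 mm behind the grasp point. The pads swing forward as they close: fully open they stand 13 mm farther back than shut.
Start: joints at [-1.142, 0.332, -0.065, 1.46, 0.022, 1.35, -0.088], TCP at [0.273, 0.562, 0.256] pointing down, gripper open.
Joint ranges: [-2.6, 2.6], [-0.5, 2.12], [-1.47, 1.34], [0.16, 2.42], [-1.27, 4.41], [0.06, 2.06], [-2.6, 2.6]. Speed limits (rad/s): [2.22, 2.22, 2.79, 2.79, 3.14, 3.14, 3.14].

INTERFACE

Orientations are given as a unit quaternion [x, y, z, w].
In Python, from workcell import get_obs, optics, workorder, manip gives the robot as it stands.
- The arm moves only by the tool jog_arm, never from a script. Its argument "increments" is a list of rows, each a list of 7 numbers: the shift along the tool's x, y, z in m, then the turn, a rotation vector about the tool's x, y, z in rad, then the opening, from -1 (shut) to 1 (fully open). A call has 1 to 5 rows; each row is the pose to reach, as a shift and turn from the pose commanded when the call began, along the tool's axes at that moment; what a row does not reach only later rows make up. A row lasts 1/12 s, in which the tool goes at most 41.7 mm and 7.16 degrees, less where a joint would pass 70% of its speed; a pose out of reach is approached as far as the arm can. A call with a gripper value outside its range is refused whole. The fingers move at their own pace and stop on an object; "grip_force" is the grip in N (left out, the last holds). Time passes only in rows, so rows that repeat a pose let the fingers close. It gives the time, the measured TCP pose, the force, the opening and the grip force at its end, in the units of the state.
- get_obs(): the state, without advancing time (a new reading comes with each control period).
- optics.camera(name): name is "scene" or "top"; returns a dict with "color" (384x512x3 uint8, red, green, blue), "depth" (384x512 float32, m along the optical axis (not along the pixel's ray), 0 where there is no reading), "K" (3x3 intrinsics, pixels), "k1" (the pictures are not rectified: a ray, as slopes to the right and down, at radius r is drawn at 1 + k1 r^2 times it, then the intrinsics apply), "R" (3x3) and "t" (3): a world point X has camera coordinates R X + t. Camera axes: x right, y down, z forward; pixel columns grow to the right and rows downward; lengths in m; the calibration is good to about 2 mm. A picture is of the moment at which its call begins.
- workorder.hand_in(): hands the job in; it is judged then, once.
The state is a dict: "clock": time; "joint_pos": joint angles; "joint_velocities": joint speeds; "tau": joint torques, N m; "position": TCP position; "ee_rot": TCP orientation; "ft_force": force on the tool from outside, world axes, zero at the start; "torque": the same for the moment, N m; "grip_width": opening from 0.0 (shut) to 1.0 (fully open); "grasp_force": force on a finger pad.
Only numpy, scipy, OpenCV 4.12 (cv2) and the standard library are available. Lean on these libraries where they do the work, as an engineer would, in place of code of your own. Each camera call takes 0.05 s, during which the arm holds its last target. There are 200 camera calls.

## Working session

There is one attempt and no reset: what is moved stays moved. The work goes in short steps, Python scripts to look and compute and a tool call to move; the robot and the scene stay as the last step left them, time stands still between calls to the robot, and variables do not carry over. Pictures are saved under pics/ and viewed, at most 10 in all, crops included, and the job is handed in when it is done.

Besides the shell and the picture viewer there is one more tool, called after ">>>" as a command line: name --pt "numbers of a row" for each row, then --argument value for the rest. jog_arm: Moves the arm, as the interface text tells. Its arguments: {"type":"object","properties":{"increments":{"type":"array"},"grip_force":{"type":"number"}},"required":["increments"]}

```bash
mkdir -p pics; ls; cat > h.py <<'E'
import numpy as np, cv2
from workcell import get_obs, optics, workorder, manip
def und(c,uv):
    K=c["K"]; d=np.array([(uv[0]-K[0,2])/K[0,0],(uv[1]-K[1,2])/K[1,1]]); s=d.copy()
    for _ in range(20): s=d/(1+c["k1"]*(s@s))
    return s
def atz(c,uv,z):
    s=und(c,uv); R,t=np.array(c["R"]),np.array(c["t"]); o=-R.T@t; r=R.T@np.array([s[0],s[1],1]); return o+r*(z-o[2])/r[2]
def cloud(c):
    K=c["K"]; h,w=c["depth"].shape; u,v=np.meshgrid(np.arange(w),np.arange(h))
    d=np.stack([(u-K[0,2])/K[0,0],(v-K[1,2])/K[1,1]],-1); s=d.copy()
    for _ in range(20): s=d/(1+c["k1"]*(s**2).sum(-1,keepdims=True))
    z=c["depth"][...,None]; P=np.concatenate([s*z,z],-1)
    return (P-np.array(c["t"]))@np.array(c["R"])
def proj(c,X):
    p=np.array(c["R"])@np.array(X)+np.array(c["t"]); s=p[:2]/p[2]; s=s*(1+c["k1"]*(s@s)); return s*[c["K"][0,0],c["K"][1,1]]+[c["K"][0,2],c["K"][1,2]]
E
python3 - <<'E'
from h import *
a=optics.camera("scene"); b=optics.camera("top")
for n,c in(("scene",a),("top",b)):
    cv2.imwrite(f"pics/{n}0.png",cv2.resize(c["color"][...,::-1],(768,576),interpolation=cv2.INTER_CUBIC))
    np.savez(f"{n}0.npz",**c); print(n,-np.array(c["R"]).T@c["t"],c["R"])
o=get_obs(); print({k:np.round(v,3) for k,v in o.items()}, manip.tip_extent)
E
```

```text
pics
scene [1.17087055 1.07138168 0.83284814] [[-0.85202316  0.52344019 -0.00817973]
 [ 0.29214191  0.4624485  -0.83713469]
 [-0.43440724 -0.71564778 -0.54693565]]
top [0.32055957 0.05602797 1.43262406] [[ 0.01335543 -0.99988642  0.00698372]
 [-0.98388548 -0.01438648 -0.17822008]
 [ 0.17830031 -0.00449098 -0.98396587]]
{'clock': np.float64(0.1), 'joint_pos': array([-1.142,  0.333, -0.065,  1.461,  0.022,  1.35 , -0.089]), 'joint_velocities': array([-0.   , -0.002,  0.   , -0.003, -0.001,  0.002, -0.001]), 'tau': array([ 2.0000e-03, -6.2674e+01,  5.0000e-02, -3.9243e+01,  1.6000e-02,
        7.0000e-03, -0.0000e+00]), 'position': array([0.273, 0.562, 0.256]), 'ee_rot': array([ 0.224,  0.975, -0.001, -0.   ]), 'ft_force': array([-0.021, -1.081, -0.35 ]), 'torque': array([0.008, 0.052, 0.034]), 'grasp_force': np.float64(0.0), 'grip_width': np.float64(0.997)} 0.025
```

View pics/scene0.png

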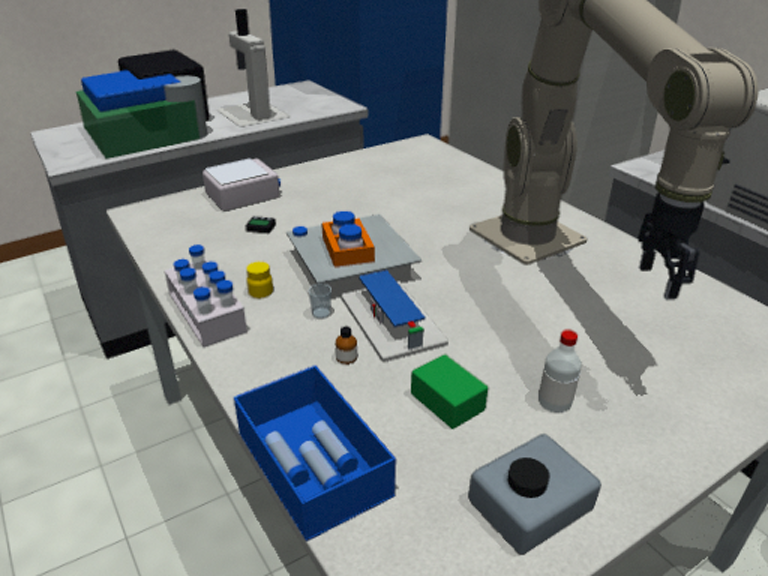

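View pics/top0.png

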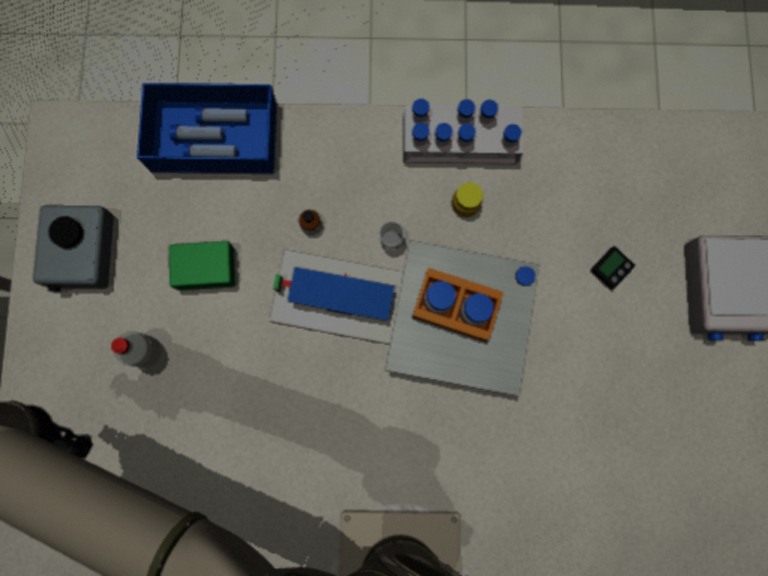

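```bash
cat >> h.py <<'E'
def rect(pts):
    (c,s,a)=cv2.minAreaRect((pts*1000).astype(np.float32)); return np.round(c,1),np.round(s,1),round(a,2)
def masks(c):
    hsv=cv2.cvtColor(c["color"],cv2.COLOR_RGB2HSV); H,S,V=[hsv[...,i].astype(int) for i in range(3)]
    return (H<15)&(S>170)&(V>90),(H>100)&(H<125)&(S>150)&(V>60)
E
python3 - <<'E'
from h import *
for n in("top","scene"):
    c=dict(np.load(n+"0.npz")); P=cloud(c); o,b=masks(c)
    roi=(P[...,0]>.3)&(P[...,0]<.75)&(P[...,1]>-.32)&(P[...,1]<.3)
    m=roi&o&(P[...,2]>.095)&(P[...,2]<.115); print(n,"carrier",rect(P[m][:,:2]),np.median(P[m][:,2]),m.sum())
    m=roi&b&(P[...,2]>.03)&(P[...,2]<.075); print("plat",rect(P[m][:,:2]),np.percentile(P[m][:,2],[2,50,98]),m.sum())
    A=P[m]; print("plane",np.linalg.lstsq(np.c_[A[:,:2],np.ones(len(A))],A[:,2],rcond=None)[0])
    m=roi&~b&~o&(P[...,2]>.055)&(P[...,2]<.068)&(P[...,1]<.07); m=cv2.erode(m.astype(np.uint8),np.ones((3,3)))>0;print("deck",rect(P[m][:,:2]),np.median(P[m][:,2]),m.sum())
    m=roi&b&(P[...,2]>.125); print("caps",[rect(P[m&s][:,:2]) for s in ((P[...,1]>-.0),)] if 0 else P[m].mean(0))
c=dict(np.load("top0.npz"))
for q in [(408,240),(538,263),(519,396),(387,370)]: print("deckc",atz(c,np.array(q)/1.5,.062)[:2])
for q in [(292,268),(395,284),(391,321),(289,305)]: print("platc",atz(c,np.array(q)/1.5,.062)[:2])
for q in [(427,269),(503,290),(489,340),(415,307)]: print("carc",atz(c,np.array(q)/1.5,.104)[:2])
for q,z in [((526,275),.074),((310,218),.07),((392,234),.065)]: print("x",atz(c,np.array(q)/1.5,z)[:2])
E
```

```text
top carrier (array([ 506. , -101.2]), array([146.7,  94.9]), 72.44) 0.10361770787871853 493
plat (array([531.2, -14.1]), array([ 99.2, 474.8]), 0.96) [0.05613595 0.06196145 0.07282693] 1615
plane [ 0.02660633 -0.01855461  0.0501104 ]
deck (array([ 487.1, -114.6]), array([253.6, 254.1]), 80.03) 0.06160364219853304 4123
caps [ 0.49753151 -0.09360554  0.1934954 ]
scene carrier (array([507.3, -99.9]), array([160.1,  96.4]), 73.15) 0.10363283029200236 252
plat (array([523.7,  -8.8]), array([117.3, 473.7]), 0.62) [0.05848995 0.06261189 0.07294826] 784
plane [ 0.03618278 -0.01349515  0.04494929]
deck (array([555.6, -90.3]), array([312. , 381.7]), 81.81) 0.06243244675112118 1267
caps [ 0.51061332 -0.09150986  0.13458278]
deckc [ 0.63675025 -0.00849135]
deckc [ 0.59431321 -0.26431633]
deckc [ 0.33607162 -0.22136619]
deckc [0.3818412  0.03009449]
platc [0.57722496 0.21813827]
platc [0.548433   0.01635005]
platc [0.4758801  0.02341541]
platc [0.50419517 0.2214136 ]
carc [ 0.57118475 -0.04291454]
carc [ 0.53290664 -0.18672962]
carc [ 0.43805091 -0.15888056]
carc [ 0.49817994 -0.02043039]
x [ 0.56781995 -0.23749898]
x [0.676459   0.18525671]
x [0.64770419 0.02325626]
```

```bash
cat >> h.py <<'E'
from scipy.spatial.transform import Rotation as Ro
O=np.array([.527,.1215]); TH=np.deg2rad(80.6)  # heading of stand y
def axes(): y=np.array([np.cos(TH),np.sin(TH)]); return np.array([y[1],-y[0]]),y
def s2w(x,y): ax,ay=axes(); return O+ax*x+ay*y
def w2s(p): ax,ay=axes(); d=np.asarray(p)[...,:2]-O; return np.stack([d@ax,d@ay],-1)
def inc(x,y,z,yaw):  # TCP target in stand frame; yaw = tool-y heading minus stand-y heading, deg
    o=get_obs(); R=Ro.from_quat(o["ee_rot"]); h=TH+np.deg2rad(yaw)
    ty=np.array([np.cos(h),np.sin(h),0]); tz=np.array([0,0,-1.]); Rt=Ro.from_matrix(np.c_[np.cross(ty,tz),ty,tz])
    d=R.inv().apply(np.r_[s2w(x,y),z]-o["position"]); r=(R.inv()*Rt).as_rotvec()
    print("inc",np.round(d,4),np.round(r,4),"clk",o["clock"],"at",np.round(w2s(o["position"])*1e3,1))
E
python3 - <<'E'
from h import *
import h
c=dict(np.load("top0.npz")); P=cloud(c); o,b=masks(c)
m=b&(P[...,0]>.45)&(P[...,0]<.62)&(P[...,1]>.0)&(P[...,1]<.26)&(P[...,2]>.04)&(P[...,2]<.075)
n,l,st,_=cv2.connectedComponentsWithStats(m.astype(np.uint8)); k=1+st[1:,4].argmax(); m=l==k
print("plat",rect(P[m][:,:2]),m.sum()); A=P[m]; print(np.median(A[:,2]))
m=(P[...,0]>.3)&(P[...,0]<.7)&(P[...,1]<.06)&(P[...,1]>-.32)&(P[...,2]>.055)&(P[...,2]<.069)
n,l,st,_=cv2.connectedComponentsWithStats(m.astype(np.uint8)); k=1+st[1:,4].argmax(); m=l==k; print("deck",rect(P[m][:,:2]))
m=o&(P[...,2]>.095)&(P[...,2]<.115)&(P[...,1]<.1)&(P[...,1]>-.3); r=rect(P[m][:,:2]); print("carrier",w2s(r[0]/1e3)*1e3,r)
inc(.115,-.223,.2,0)
E
```

```text
plat (array([528.5, 122.3]), array([197.6,  68.4]), 79.81) 1529
0.06177714147552622
deck (array([ 487.1, -114.9]), array([261.1, 260.6]), 80.04)
carrier [  15.6546764 -223.1394656] (array([ 506. , -101.2]), array([146.7,  94.9]), 72.44)
inc [-0.5946 -0.4664  0.0562] [-1.300e-03 -1.000e-04 -2.878e-01] clk 0.1 at [-322.8  393.1]
```

```bash
sed -i 's/^O=.*/O=np.array([.5288,.1227]); TH=np.deg2rad(80.0)/' h.py; python3 -c "
from h import *
inc(.115,-.223,.2,0)"
```

```text
inc [-0.5938 -0.4664  0.0562] [-1.300e-03 -1.000e-04 -2.773e-01] clk 0.1 at [-328.4  388.2]
```

>>> jog_arm --pt "-0.031 -0.025 0 0 0 0 1" --pt "-0.062 -0.05 0 0 0 0 1" --pt "-0.093 -0.075 0 0 0 0 1" --pt "-0.124 -0.1 0 0 0 0 1" --pt "-0.155 -0.125 0 0 0 0 1"

```text
clock: 0.52
position: [0.3581, 0.3802, 0.2559]
ee_rot: [0.224, 0.975, -0.0, -0.0]
ft_force: [0.5, 0.1, 0.0]
grip_width: 1.002
grasp_force: 0.0
```

>>> jog_arm --pt "-0.031 -0.025 0 0 0 -0.06 1" --pt "-0.062 -0.05 0 0 0 -0.12 1" --pt "-0.093 -0.075 0 0 0 -0.18 1" --pt "-0.124 -0.1 0 0 0 -0.24 1" --pt "-0.155 -0.125 0 0 0 -0.28 1"

```text
clock: 0.93
position: [0.4429, 0.2, 0.2562]
ee_rot: [0.084, 0.996, 0.0, -0.0]
ft_force: [0.3, 0.8, 0.5]
grip_width: 0.996
grasp_force: 0.0
```

```bash
python3 -c "
from h import *
inc(.115,-.223,.2,0)"
```

```text
inc [-0.2113 -0.2855  0.0561] [ 0.0002 -0.0002  0.006 ] clk 0.9333 at [-98.   61.2]
```

>>> jog_arm --pt "-0.024 -0.032 0.0 0 0 0 1" --pt "-0.048 -0.064 0.0 0 0 0 1" --pt "-0.072 -0.096 0.0 0 0 0 1" --pt "-0.096 -0.128 0 0 0 0 1" --pt "-0.12 -0.16 0 0 0 0.006 1"

```text
clock: 1.35
position: [0.5338, 0.022, 0.2563]
ee_rot: [0.089, 0.996, 0.0, 0.0]
ft_force: [1.4, -0.0, -0.2]
grip_width: 0.999
grasp_force: 0.0
```

>>> jog_arm --pt "-0.023 -0.032 0.0 0 0 0 1" --pt "-0.046 -0.064 0.0 0 0 0 1" --pt "-0.069 -0.096 0.0 0 0 0 1" --pt "-0.091 -0.125 0.02 0 0 0 1" --pt "-0.091 -0.125 0.056 0 0 0 1"

```text
clock: 1.77
position: [0.6037, -0.1239, 0.2029]
ee_rot: [0.093, 0.996, -0.002, 0.004]
ft_force: [0.5, -1.5, -0.2]
grip_width: 0.997
grasp_force: 0.0
```

>>> jog_arm --pt "0 0 0.035 0 0 0 1" --pt "0 0 0.07 0 0 0 1" --pt "0 0 0.09 0 0 0 1" --pt "0 0 0.09 0 0 0 1"

```text
clock: 2.1
position: [0.5979, -0.1146, 0.1051]
ee_rot: [0.089, 0.996, -0.0, -0.004]
ft_force: [-0.5, -0.4, -0.5]
grip_width: 1.0
grasp_force: 0.0
```

```bash
python3 - <<'E'
from h import *
inc(.09,-.223,.108,0)
for n in("top","scene"):
    c=optics.camera(n); u,v=proj(c,np.r_[s2w(.06,-.2),.1]).astype(int)
    im=c["color"][max(v-75,0):v+75,max(u-100,0):u+100,::-1]; cv2.imwrite(f"pics/{n}1.png",cv2.resize(im,None,fx=3,fy=3,interpolation=cv2.INTER_CUBIC))
a=cv2.imread("pics/top1.png");b=cv2.imread("pics/scene1.png");h=min(a.shape[0],b.shape[0]);cv2.imwrite("pics/c1.png",cv2.resize(np.hstack([a[:h],b[:h]]),(800,300)))
E
```

```text
inc [ 0.0192 -0.0014 -0.0028] [-0.001  -0.0084 -0.0032] clk 2.1 at [ 109.2 -221.7]
```

View pics/c1.png

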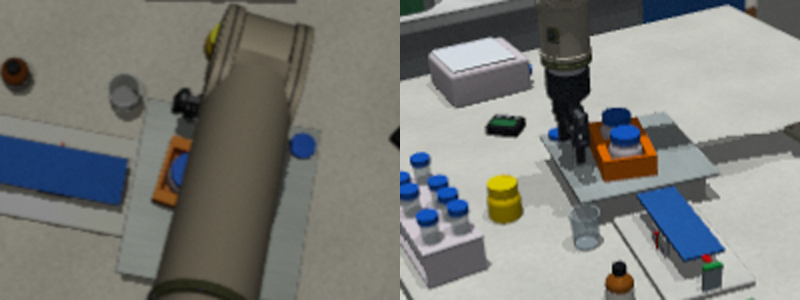

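>>> jog_arm --pt "0.006 0 -0.002 0 -0.004 0 1" --pt "0.012 0 -0.002 0 -0.008 0 1" --pt "0.018 0 -0.002 0 -0.008 0 1" --pt "0.024 0 -0.002 0 -0.008 0 1" --pt "0.028 0 -0.002 0 -0.008 0 1"

```text
clock: 2.62
position: [0.5727, -0.1101, 0.113]
ee_rot: [0.089, 0.996, -0.0, 0.004]
ft_force: [1.3, -0.8, -0.3]
grip_width: 1.0
grasp_force: 0.8
```

>>> jog_arm --pt "0.003 0 0 0 0 0 1" --pt "0.006 0 0 0 0 0 1" --pt "0.009 0 0 0 0 0 1" --pt "0.012 0 0 0 0 0 1" --pt "0.012 0 0 0 0 0 1"

```text
clock: 3.03
position: [0.5612, -0.1081, 0.1122]
ee_rot: [0.089, 0.996, -0.0, 0.004]
ft_force: [1.6, 0.9, 1.2]
grip_width: 0.999
grasp_force: 0.7
```

```bash
cat >> h.py <<'E'
def car():
    for n in("top","scene"):
        c=optics.camera(n); P=cloud(c); o,b=masks(c); S=w2s(P)*1e3
        m=o&(abs(S[...,0])<110)&(S[...,1]>-340)&(S[...,1]<150)&(P[...,2]>.092)&(P[...,2]<.116)
        if m.sum()>20:
            r=cv2.minAreaRect(S[m].astype(np.float32)); A=S[m]; z=P[...,2][m]*1e3
            f=np.linalg.lstsq(np.c_[A,np.ones(len(A))],z,rcond=None)[0]; print(n,"car",np.round(r[0],1),np.round(r[1],1),round(r[2],1),m.sum(),"slope y",f[1].round(4),"x",f[0].round(4),"z",np.median(z).round(1))
        m=b&(abs(S[...,0])<45)&(abs(S[...,1])<112)&(P[...,2]>.045)&(P[...,2]<.08)
        for lo,hi in((-112,-78),(78,112)):
            q=m&(S[...,1]>lo)&(S[...,1]<hi)
            if q.sum()>10: print("   plat end",np.round(S[q].mean(0),1),"z",(P[...,2][q]*1e3).mean().round(2),q.sum())
E
python3 - <<'E'
from h import *
inc(.059,-.223,.108,0); car()
E
```

```text
inc [ 0.013  -0.0014  0.0041] [ 0.0001  0.0079 -0.0033] clk 3.0333 at [  72.  -221.7]
top car [   8.3 -168.4] [30.7 86.9] 86.1 57 slope y 0.0662 x 0.0079 z 103.6
   plat end [  0.1 -88.4] z 61.36 163
   plat end [-0.1 87.7] z 61.76 150
scene car [   5.1 -223.9] [154.6  95.2] 83.3 167 slope y -0.0466 x 0.0008 z 103.0
   plat end [  0.5 -88.5] z 62.41 67
   plat end [ 3.9 90.5] z 62.33 103
```

>>> jog_arm --pt "0.003 0 0.001 0 0.004 0 1" --pt "0.006 0 0.002 0 0.008 0 1" --pt "0.009 0 0.003 0 0.008 0 1" --pt "0.012 0 0.003 0 0.008 0 1" --pt "0.012 0 0.003 0 0.008 0 1"

```text
clock: 3.55
position: [0.5492, -0.106, 0.109]
ee_rot: [0.089, 0.996, 0.0, -0.0]
ft_force: [0.9, 0.0, 0.6]
grip_width: 1.004
grasp_force: 0.5
```

```bash
python3 - <<'E'
from h import *
inc(.059,-.223,.108,0); car()
E
```

```text
inc [ 0.0008 -0.0013  0.001 ] [-0.     -0.0006 -0.0032] clk 3.55 at [  59.8 -221.7]
top car [  -2.7 -171.3] [34.3 88.9] 89.0 64 slope y 0.0315 x 0.0014 z 103.3
   plat end [ -0.  -88.4] z 62.13 163
   plat end [ 0.3 87.6] z 61.9 148
scene car [  -4.8 -220.8] [147.2  93.7] 86.5 159 slope y -0.056 x -0.0022 z 102.9
   plat end [  1.6 -88.4] z 61.86 72
   plat end [ 3.3 90.1] z 62.58 104
```

>>> jog_arm --pt "-0.02 0 0 0 0 0 1" --pt "-0.025 0 -0.03 0 0 0 1" --pt "-0.025 -0.02 -0.07 0 0 0 0" --pt "-0.025 -0.04 -0.09 0 0 0 0" --pt "-0.025 -0.06 -0.09 0 0 0 0"

```text
clock: 4.07
position: [0.5653, -0.171, 0.2039]
ee_rot: [0.089, 0.996, -0.0, 0.003]
ft_force: [1.0, -0.1, -0.2]
grip_width: 0.605
grasp_force: 0.0
```

```bash
python3 - <<'E'
from h import *
print(get_obs()["joint_pos"].round(2))
inc(0,-.33,.2,90);inc(0,-.33,.2,-90); car()
E
```

```text
[-0.21  0.31  0.52  1.66 -0.16  1.22  1.74]
inc [ 0.0868 -0.0474  0.0034] [-0.0043  0.0047 -1.5736] clk 4.0667 at [  86.9 -282.9]
inc [ 0.0868 -0.0474  0.0034] [0.0047 0.0043 1.5679] clk 4.0667 at [  86.9 -282.9]
top car [  -0.3 -212.6] [116.6  95.5] 89.9 308 slope y 0.0022 x 0.0065 z 103.2
   plat end [  0.1 -88.4] z 61.53 163
   plat end [ 0.3 87.7] z 61.84 152
scene car [  -0.6 -225.1] [154.6  98.5] 89.1 237 slope y -0.0295 x 0.0028 z 103.4
   plat end [  1.7 -88.5] z 62.49 63
   plat end [ 2.5 89.5] z 62.17 105
```

>>> jog_arm --pt "0.017 -0.01 0 0 0 0.12 0" --pt "0.034 -0.02 0 0 0 0.24 0" --pt "0.051 -0.03 0 0 0 0.36 0" --pt "0.068 -0.04 0 0 0 0.48 0" --pt "0.086 -0.047 0.003 0 0 0.6 0"

```text
clock: 4.58
position: [0.4695, -0.2006, 0.1955]
ee_rot: [0.382, 0.924, -0.0, -0.001]
ft_force: [0.6, -0.8, 0.5]
grip_width: 0.498
grasp_force: 0.0
```

>>> jog_arm --pt "0 0 0 0 0 0.12 0" --pt "0 0 0 0 0 0.24 0" --pt "0 0 0 0 0 0.36 0" --pt "0 0 0 0 0 0.48 0" --pt "0 0 0 0 0 0.6 0"

```text
clock: 5.0
position: [0.4702, -0.1998, 0.1953]
ee_rot: [0.638, 0.77, -0.0, -0.001]
ft_force: [0.7, 0.1, 0.0]
grip_width: 0.501
grasp_force: 0.0
```

>>> jog_arm --pt "0 0 0 0 0 0.12 0" --pt "0 0 0 0 0 0.24 0" --pt "0 0 0 0 0 0.36 0" --pt "0 0 0 0 0 0.368 0" --pt "0 0 0 0 0 0.368 0"

```text
clock: 5.42
position: [0.4705, -0.2, 0.1955]
ee_rot: [0.765, 0.644, -0.0, -0.001]
ft_force: [-0.3, 1.0, -0.3]
grip_width: 0.505
grasp_force: 0.0
```

```bash
python3 - <<'E'
from h import *
print(get_obs()["joint_pos"].round(2))
inc(0,-.33,.108,-90); car()
E
```

```text
[-0.34  0.14  0.72  1.87 -0.1   1.17  0.23]
inc [-0.0021  0.0016  0.0875] [-0.0015 -0.0002  0.0031] clk 5.4167 at [  -1.4 -327.9]
top car [  -0.6 -227.9] [ 94.7 147.6] 0.0 466 slope y -0.0003 x -0.0032 z 103.4
   plat end [  0.1 -88.4] z 61.64 163
   plat end [ 0.6 87.6] z 61.78 149
scene car [  -0.4 -226.9] [158.2  95.3] 89.8 243 slope y -0.0255 x 0.0032 z 103.4
   plat end [  2.1 -87.2] z 62.66 72
   plat end [ 2.2 90.2] z 62.4 102
```

>>> jog_arm --pt "0 0.0015 0.03 0 0 0.003 0" --pt "0 0.0015 0.06 0 0 0.003 0" --pt "0 0.0015 0.085 0 0 0.003 0" --pt "0 0.0015 0.092 0 0 0.003 0" --pt "0 0.0015 0.092 0 0 0.003 0"

```text
clock: 5.93
position: [0.471, -0.2005, 0.1026]
ee_rot: [0.767, 0.642, -0.001, -0.001]
ft_force: [-0.9, -0.0, 1.3]
grip_width: 0.502
grasp_force: 0.0
```

>>> jog_arm --pt "0.006 0 0 0 0 0 0" --pt "0.012 0 0 0 0 0 0" --pt "0.018 0 0 0 0 0 0" --pt "0.026 0 0 0 0 0 0" --pt "0.036 0 0 0 0 0 0"

```text
clock: 6.35
position: [0.4794, -0.1656, 0.1053]
ee_rot: [0.767, 0.641, 0.001, 0.001]
ft_force: [-0.9, -4.8, 2.6]
grip_width: 0.498
grasp_force: 2.1
```

>>> jog_arm --pt "0.01 0 0 0 0 0 0" --pt "0.02 0 0 0 0 0 0" --pt "0.03 0 0 0 0 0 0" --pt "0.04 0 0 0 0 0 0" --pt "0.04 0 0 0 0 0 0"

```text
clock: 6.77
position: [0.4863, -0.123, 0.1039]
ee_rot: [0.766, 0.643, 0.0, -0.001]
ft_force: [0.8, 0.8, 0.3]
grip_width: 0.5
grasp_force: 0.0
```

```bash
python3 - <<'E'
from h import *
inc(0,-.14,.103,-90); car()
E
```

```text
inc [ 0.1093 -0.0008  0.0011] [-0.0005 -0.0014 -0.0004] clk 6.7667 at [   0.8 -249.3]
top car [  -1.7 -155.5] [ 94.7 132.4] 0.4 222 slope y 0.0015 x -0.0089 z 103.1
   plat end [ -0.3 -80.8] z 61.87 43
   plat end [ 0.5 87.8] z 61.32 147
scene car [  -0.9 -165.4] [169.8  97.7] 89.9 263 slope y -0.0223 x 0.0024 z 103.6
   plat end [  2.7 -81.9] z 62.07 26
   plat end [ 2.5 89.5] z 62.45 106
```

>>> jog_arm --pt "0.008 0 0 0 0 0 0" --pt "0.018 0 0 0 0 0 0" --pt "0.028 0 0 0 0 0 0" --pt "0.038 0 0 0 0 0 0" --pt "0.048 0 0 0 0 0 0"

```text
clock: 7.28
position: [0.4943, -0.0775, 0.104]
ee_rot: [0.767, 0.642, -0.0, -0.0]
ft_force: [-0.1, -2.1, -0.2]
grip_width: 0.5
grasp_force: 1.2
```

>>> jog_arm --pt "0.01 0 0 0 0 0 0" --pt "0.02 0 0 0 0 0 0" --pt "0.03 0 0 0 0 0 0" --pt "0.04 0 0 0 0 0 0" --pt "0.05 0 0 0 0 0 0"

```text
clock: 7.7
position: [0.5032, -0.0284, 0.104]
ee_rot: [0.767, 0.642, -0.0, -0.0]
ft_force: [-0.7, -2.3, -0.8]
grip_width: 0.503
grasp_force: 0.9
```

>>> jog_arm --pt "0.006 0 0 0 0 0 0" --pt "0.011 0 0 0 0 0 0" --pt "0.011 0 0 0 0 0 0" --pt "0.011 0 0 0 0 0 0"

```text
clock: 8.03
position: [0.5053, -0.0184, 0.1042]
ee_rot: [0.767, 0.642, 0.0, -0.0]
ft_force: [-0.4, 0.0, 0.8]
grip_width: 0.502
grasp_force: 0.0
```

```bash
python3 - <<'E'
from h import *
inc(0,-.12,.103,-90); car()
E
```

```text
inc [ 0.023  -0.0014  0.0012] [ 0.0003 -0.0005 -0.003 ] clk 8.0333 at [   1.3 -143.1]
top car [ -6.2 -40.1] [115.8  82.6] 89.8 95 slope y 0.0001 x 0.0088 z 103.1
   plat end [ 0.2 87.7] z 61.94 149
scene car [ -0.1 -60.2] [171.3  99.5] 90.0 287 slope y -0.0235 x -0.0028 z 103.2
   plat end [ 2.6 89.8] z 62.18 103
```

>>> jog_arm --pt "0.006 0 0 0 0 0 0" --pt "0.012 0 0 0 0 0 0" --pt "0.018 0 0 0 0 0 0" --pt "0.024 0 0 0 0 0 0" --pt "0.03 0 0 0 0 0 0"

```text
clock: 8.55
position: [0.5103, 0.0116, 0.1039]
ee_rot: [0.767, 0.642, -0.0, -0.0]
ft_force: [1.0, -2.3, -0.3]
grip_width: 0.498
grasp_force: 1.1
```

>>> jog_arm --pt "0 0 0 0 0 0 0" --pt "0 0 0 0 0 0 0" --pt "0 0 0 0 0 0 0" --pt "0 0 0 0 0 0 0"

```text
clock: 8.88
position: [0.5103, 0.0106, 0.1041]
ee_rot: [0.767, 0.641, -0.0, -0.0]
ft_force: [-0.3, -0.9, -0.7]
grip_width: 0.503
grasp_force: 0.6
```

```bash
python3 - <<'E'
from h import *
inc(0,-.1,.103,-90); car()
E
```

```text
inc [ 0.0136 -0.0013  0.0011] [-0.0001 -0.     -0.0037] clk 8.8833 at [   1.2 -113.6]
top car [ -1.  -10.1] [111.6  94.9] 89.9 196 slope y 0.0465 x -0.0026 z 103.0
   plat end [-0.  87.4] z 66.36 146
scene car [ -1.3 -28.6] [161.9  97.7] 89.6 294 slope y 0.0098 x 0.0034 z 102.4
   plat end [ 2.1 89.3] z 67.02 94
```

>>> jog_arm --pt "0.003 0 0 0 0 0 0" --pt "0.006 0 0 0 0 0 0" --pt "0.008 0 0 0 0 0 0" --pt "0.008 0 0 0 0 0 0" --pt "-0.01 0 0 0 0 0 0"

```text
clock: 9.4
position: [0.5093, 0.0047, 0.1041]
ee_rot: [0.766, 0.643, 0.001, -0.0]
ft_force: [-0.4, 0.6, 0.3]
grip_width: 0.496
grasp_force: 0.0
```

>>> jog_arm --pt "-0.01 0 0 0 0 0 0" --pt "-0.01 0 0 0 0 0 0" --pt "-0.01 0 0 0 0 0 0" --pt "-0.01 0 0 0 0 0 0" --pt "-0.01 0 0 0 0 0 0"

```text
clock: 9.82
position: [0.507, -0.008, 0.1041]
ee_rot: [0.767, 0.642, 0.0, -0.0]
ft_force: [0.8, 0.3, -0.2]
grip_width: 0.503
grasp_force: 0.0
```

>>> jog_arm --pt "0 0 0 0 0 0 0" --pt "0 0 0 0 0 0 0" --pt "0 0 0 0 0 0 0"

```text
clock: 10.07
position: [0.5069, -0.0086, 0.1041]
ee_rot: [0.767, 0.642, 0.0, -0.0]
ft_force: [0.5, 0.3, -0.5]
grip_width: 0.502
grasp_force: 0.0
```

```bash
python3 - <<'E'
from h import *
inc(0,-.1,.103,-90); car()
E
```

```text
inc [ 0.0331 -0.0013  0.0011] [ 0.     -0.0001 -0.003 ] clk 10.0667 at [   1.2 -133.1]
top car [ -1.  -18.3] [ 94.5 141. ] 0.0 539 slope y 0.0928 x 0.0002 z 102.7
   plat end [-0.  86.9] z 70.03 143
scene car [ -0.6 -16.7] [159.7  98.2] 89.5 314 slope y 0.0331 x -0.001 z 103.2
   plat end [ 2.9 89.4] z 70.42 84
```

>>> jog_arm --pt "0.012 0 0 0 0 0 0" --pt "0.024 0 0 0 0 0 0" --pt "0.03 0 0 0 0 0 0" --pt "0.036 0 0 0 0 0 0" --pt "0.042 0 0 0 0 0 0"

```text
clock: 10.58
position: [0.5146, 0.0323, 0.1044]
ee_rot: [0.767, 0.641, -0.0, 0.001]
ft_force: [-1.2, -6.6, 4.6]
grip_width: 0.501
grasp_force: 3.2
```

>>> jog_arm --pt "0.005 0 0 0 0 0 0" --pt "0.01 0 0 0 0 0 0" --pt "0.013 0 0 0 0 0 0" --pt "0.013 0 0 0 0 0 0" --pt "0 0 0 0 0 0 0"

```text
clock: 11.0
position: [0.5145, 0.0355, 0.1039]
ee_rot: [0.766, 0.643, 0.0, -0.0]
ft_force: [0.1, 0.4, 0.4]
grip_width: 0.503
grasp_force: 0.0
```

>>> jog_arm --pt "-0.008 0 0 0 0 0 0" --pt "-0.008 0 0 0 0 0 0" --pt "-0.008 0 0 0 0 0 0" --pt "-0.008 0 0 0 0 0 0" --pt "-0.008 0 0 0 0 0 0"

```text
clock: 11.42
position: [0.5129, 0.0249, 0.1041]
ee_rot: [0.767, 0.642, 0.0, -0.0]
ft_force: [-0.2, -0.3, 0.3]
grip_width: 0.498
grasp_force: 0.0
```

>>> jog_arm --pt "0 0 0 0 0 0 0" --pt "0 0 0 0 0 0 0" --pt "0 0 0 0 0 0 0"

```text
clock: 11.67
position: [0.5129, 0.0248, 0.1041]
ee_rot: [0.767, 0.642, 0.0, -0.0]
ft_force: [0.1, 0.1, -0.1]
grip_width: 0.501
grasp_force: 0.0
```

```bash
python3 - <<'E'
from h import *
inc(0,-.1,.103,-90); car()
E
```

```text
inc [-0.0008 -0.0013  0.0011] [ 0.     -0.0001 -0.0031] clk 11.6667 at [  1.3 -99.2]
top car [-0.5 18.6] [125.8  94.6] 89.6 119 slope y 0.032 x -0.012 z 105.7
   plat end [ 1.3 94.9] z 65.34 33
scene car [-0.2 10.7] [157.1  98.1] 89.0 367 slope y -0.0043 x -0.0004 z 103.9
   plat end [ 2.  93.3] z 64.87 61
```

>>> jog_arm --pt "0.008 0 0 0 0 0 0" --pt "0.016 0 0 0 0 0 0" --pt "0.02 0 0 0 0 0 0" --pt "0.023 0 0 0 0 0 0" --pt "0.0255 0 0 0 0 0 0"

```text
clock: 12.18
position: [0.5175, 0.0496, 0.1042]
ee_rot: [0.767, 0.642, -0.0, 0.0]
ft_force: [-1.4, -4.2, 3.1]
grip_width: 0.5
grasp_force: 2.1
```

>>> jog_arm --pt "0 0 0 0 0 0 0" --pt "-0.015 0 0 0 0 0 0" --pt "-0.03 0 0 0 0 0 0" --pt "-0.03 0 0 0 0 0 0" --pt "-0.03 0 0 0 0 0 0"

```text
clock: 12.6
position: [0.512, 0.02, 0.1041]
ee_rot: [0.768, 0.641, 0.0, -0.0]
ft_force: [-0.4, 1.8, 0.3]
grip_width: 0.502
grasp_force: 0.0
```

>>> jog_arm --pt "-0.01 0 0 0 0 0 0" --pt "-0.01 0 0 0 0 0 0" --pt "-0.01 0 0 0 0 0 0" --pt "-0.01 0 0 0 0 0 0" --pt "-0.01 0 0 0 0 0 0"

```text
clock: 13.02
position: [0.5104, 0.0108, 0.1041]
ee_rot: [0.767, 0.642, 0.0, -0.0]
ft_force: [0.3, 0.5, 0.7]
grip_width: 0.501
grasp_force: 0.0
```

```bash
python3 - <<'E'
from h import *
inc(0,-.1,.103,-90); car()
c=optics.camera("scene"); u,v=proj(c,np.r_[s2w(.03,0.02),.06]).astype(int)
cv2.imwrite("pics/n1.png",cv2.resize(c["color"][v-50:v+50,u-65:u+65,::-1],None,fx=6,fy=6,interpolation=cv2.INTER_CUBIC))
E
```

```text
inc [ 0.0134 -0.0013  0.0011] [-0.     -0.0002 -0.0029] clk 13.0167 at [   1.3 -113.4]
top car [-6.5 11.9] [ 83.2 146.1] 1.2 100 slope y 0.0156 x -0.0013 z 103.8
scene car [ 0.6 12.4] [ 97.5 159.3] 0.5 336 slope y -0.0143 x 0.0079 z 104.1
   plat end [ 2.9 95.2] z 63.39 52
```

View pics/n1.png

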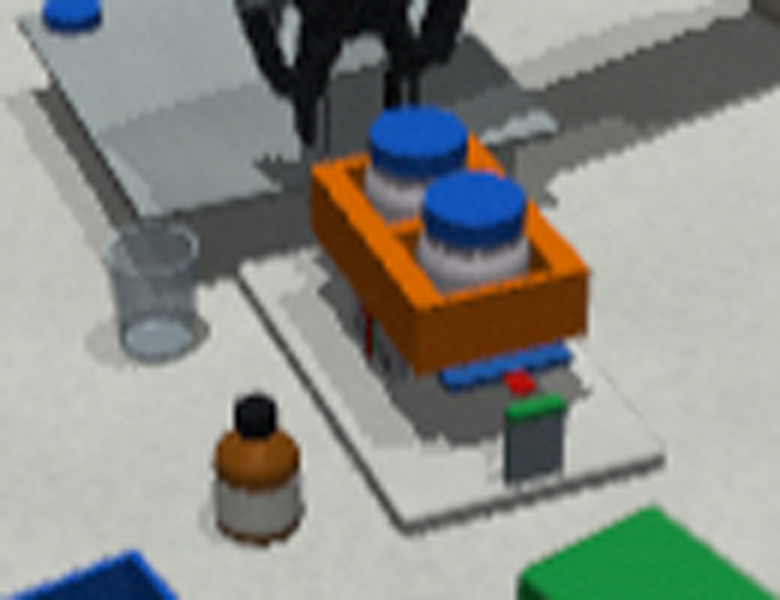

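The carrier is square on the platform with both bottles standing. The red pointer (520,382) sits a little above the green band (535,405), a tilt of about -0.013 rad. I'll give it one more 2 mm nudge.

>>> jog_arm --pt "0.015 0 0 0 0 0 0" --pt "0.03 0 0 0 0 0 0" --pt "0.036 0 0 0 0 0 0" --pt "0.039 0 0 0 0 0 0" --pt "0.0415 0 0 0 0 0 0"

```text
clock: 13.58
position: [0.5176, 0.0504, 0.1041]
ee_rot: [0.767, 0.641, -0.0, 0.0]
ft_force: [-1.1, -4.0, 1.8]
grip_width: 0.5
grasp_force: 2.1
```

>>> jog_arm --pt "0 0 0 0 0 0 0" --pt "-0.015 0 0 0 0 0 0" --pt "-0.04 0 0 0 0 0 0" --pt "-0.05 0 -0.03 0 0 0 0" --pt "-0.05 0 -0.06 0 0 0 0"

```text
clock: 14.0
position: [0.5069, -0.0018, 0.1636]
ee_rot: [0.769, 0.64, -0.002, -0.001]
ft_force: [1.2, -0.3, 0.8]
grip_width: 0.503
grasp_force: 0.0
```

>>> jog_arm --pt "-0.04 0 0 0 0 0 0" --pt "-0.08 0 0 0 0 0 0" --pt "-0.08 0 0 0 0 0 0" --pt "-0.08 0 0 0 0 0 0" --pt "-0.08 0 0 0 0 0 0"

```text
clock: 14.42
position: [0.4944, -0.0769, 0.164]
ee_rot: [0.768, 0.641, 0.0, -0.0]
ft_force: [0.1, 0.7, -0.6]
grip_width: 0.498
grasp_force: 0.0
```

>>> jog_arm --pt "0 0 0 0 0 0 0" --pt "0 0 0 0 0 0 0" --pt "0 0 0 0 0 0 0"

```text
clock: 14.67
position: [0.4947, -0.0759, 0.1639]
ee_rot: [0.767, 0.642, -0.0, -0.0]
ft_force: [-0.2, -0.5, 0.2]
grip_width: 0.497
grasp_force: 0.0
```

```bash
python3 - <<'E'
from h import *
inc(0,-.1,.103,-90); car(); car()
c=optics.camera("scene"); u,v=proj(c,np.r_[s2w(.03,0.02),.06]).astype(int)
cv2.imwrite("pics/n2.png",cv2.resize(c["color"][v-50:v+50,u-65:u+65,::-1],None,fx=6,fy=6,interpolation=cv2.INTER_CUBIC))
E
```

```text
inc [ 0.1015 -0.0011  0.0609] [-0.0003 -0.     -0.0019] clk 14.6667 at [   0.9 -201.5]
top car [-4.4 11.6] [ 90.5 148.6] 3.3 117 slope y 0.0046 x -0.0113 z 103.5
   plat end [  0.2 -88.5] z 61.08 164
scene car [ 1.  15.4] [155.7  98. ] 89.4 316 slope y -0.0169 x 0.0009 z 103.8
   plat end [ 2.7 95.4] z 62.75 52
top car [-6.3 12.3] [ 82.8 147.9] 0.7 116 slope y 0.0076 x -0.0017 z 103.7
   plat end [  0.3 -88.4] z 60.77 161
scene car [ 0.9 15.5] [ 97.1 156.8] 0.8 321 slope y -0.0198 x 0.0057 z 103.7
   plat end [ 2.  95.9] z 63.09 51
```

View pics/n2.png

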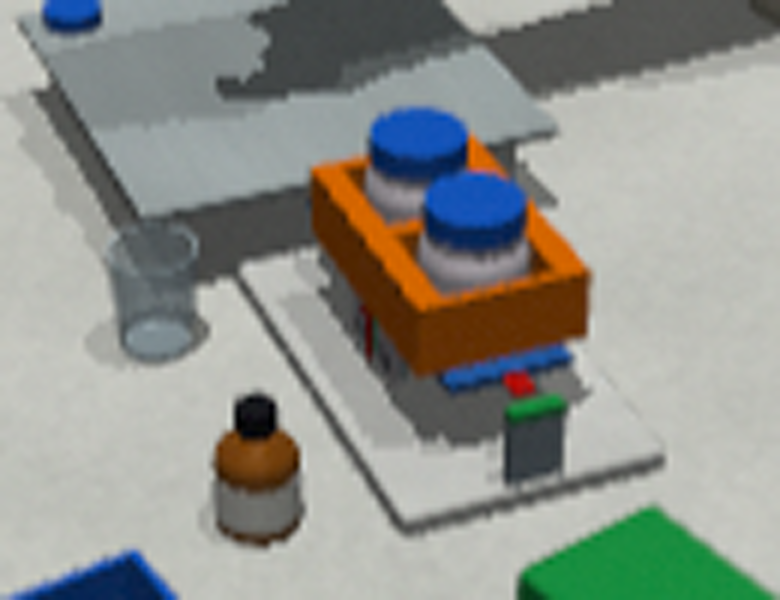

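The robot is clear and the platform is level to within about 0.01 rad. The carrier is centred across the platform at y of about +13 mm, with the bottles seated and the amber bottle, beaker and cap in view where they were.

```bash
python3 -c "
from workcell import workorder
print(workorder.hand_in())"
```

```text
the job is handed in; nothing more can be done
None
```

The job is handed in, with no verdict shown. By my last measurements the carrier sat square and centred on the platform, about 13 mm past its middle, with tilt about -0.01 rad (limit 0.035), both bottles standing and the robot clear.

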